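Find and mark the balance point of a handle blank

TASK

Find the balance point of the orange bar: push it gently from its black tail end, without gripping it, along the fixture's deck and out over the steel edge in small nudges, letting go after each, and stop as soon as the bar tips by itself onto the rubber catch. Leave it tipped there and mark the balance point by setting the green clip astride the bar, centred over the steel edge, gently and so that the bar stays where it tipped. Leave the other clips and things alone.

Things in the scene. Friction and masses are not known exactly. Their poses are not given: they have to be found in the camera images.
- fixture: fixed fixture: blue base 460 x 130 x 16 mm with a grey deck 290 x 130 mm, top 50 mm above the table, ending in a steel edge (fulcrum). Origin on the table under the middle of the edge; +x = sliding direction (deck from x = -290 to 0), z up. Guide pins, 8 mm diameter, 12 mm high, stand on the deck at x = -45 and -115, y = +-17.5 mm; the bar runs between them with 1.5 mm play each side
- fulcrum (a point): middle of the steel edge, at deck height (50 mm above the table), axes as the fixture's
- catch: black rubber catch on the fixture, 8 x 70 mm, 120 mm beyond the edge, top 6 mm below the deck: a tipped bar slopes nose down by 0.05 rad, tail some 9 mm up. A bar that has only just tipped bears on it with almost no force; each mm of overshoot adds 0.034 N. Origin at table height under its centre, axes as the fixture's
- bar: loose orange plastic bar, 360 x 24 x 14 mm, 0.42 kg, white nose at +x, black tail at -x. Origin at the centre of its underside, z up. A slug fixed unseen inside puts the balance point anywhere within 30 mm of the middle. Starts on the deck between the pins, nose past the edge. A finger pressing on the tail face holds the tail down by friction: it tips only when let go, in up to a second
- bar_tail (a point): centre of the black tail end face of the bar, 7 mm above its underside
- bar_nose (a point): centre of the white nose end face of the bar, 7 mm above its underside
- green_clip: loose green saddle clip, 30 g, 44 mm high: plate 30 (x) x 40 (y) x 5 mm on two cheeks 9 mm high with a 30 mm gap between, running along x; upright grip tab 12 (x) x 26 (y) mm, from 14 to 44 mm above the origin. Origin at the centre of the cheeks' underside; the seat resting on the bar is 9 mm above it. Astride the bar, its x lies along the bar, either way round
- grey_clip: same clip in grey, to be left alone
- yellow_clip: same clip in yellow, to be left alone
- clip_board: fixed plywood board 230 x 90 x 10 mm on which the three clips stand in a row 70 mm apart along its x, in any order. Origin at the centre of its underside
- washer: steel washer, 26 mm across, 6 mm thick, lying on the deck beside the bar: leave alone
- mug: white mug, 76 mm across, 90 mm high, leave alone
- spray_can: red can, 52 mm across, 150 mm high, leave alone
- screwdriver: screwdriver lying on the table, leave alone
Things that resemble listed ones, but are neither listed nor needed, are in the scene too. There is more than one size of the green_clip; the job needs the largest.

How it is judged:
On the way, in this order (a step that is already met when the one before it is completed fails the run):
1. the bar, untouched, has just tipped: it slopes down over the edge and rests lightly on the catch (balance point not more than about 7 mm past the edge), still between the guide pins (angle between bar's own z axis and vertical between 0.035 and 0.07 rad and contact force between bar and catch between 0.001 and 0.24 N and y of bar in the frame of fixture between -0.005 and 0.005 m and contact force between each of the arm, the fingers and bar below 0.01 N), for 0.2 s.
2. the green clip sits astride the bar within 5 mm of the edge (x of green_clip in the frame of fulcrum between -0.005 and 0.005 m and z of green_clip in the frame of fulcrum below 0.008 m and contact force between green_clip and bar above 0.05 N and contact force between the fingers and green_clip below 0.01 N), for 0.2 s.
At the end, for the whole second after the job is handed in: The bar lies between the pins, tipped over the steel edge (0.035 to 0.07 rad), bearing on the catch with under 0.26 N (balance point at most about 7 mm past the edge); the green clip sits fully down astride it, centred within 5 mm of the edge; all at rest and released (angle between bar's own z axis and vertical between 0.035 and 0.07 rad and contact force between bar and catch between 0.001 and 0.26 N and y of bar in the frame of fixture between -0.005 and 0.005 m and x of green_clip in the frame of fulcrum between -0.005 and 0.005 m and y of green_clip in the frame of fulcrum between -0.009 and 0.009 m and z of green_clip in the frame of fulcrum between 0.002 and 0.008 m and angle between the x axis of green_clip and the x axis of bar, either way round below 0.26 rad and contact force between green_clip and bar above 0.05 N and linear speed of each of bar, green_clip below 0.01 m/s); the robot touches nothing.
It fails at once if the bar is gripped or pushed with more than 15 N (contact force between any of the fingers, the arm and bar above 15 N).
It fails at once if the clip is pressed on the bar with more than 20 N (contact force between green_clip and bar above 20 N).
It fails at once if the bar falls off the fixture (height (world z) of bar below 0.035 m).
It fails at once if another clip or thing is disturbed (moved more than 15 mm) (distance of any of grey_clip, yellow_clip, washer, mug, spray_can, screwdriver from where it was at the start of the episode above 0.015 m).
It also fails if it takes over 72 s, if anything falls off the work surface, if the arm or the gripper's body presses on something with over 40 N, if the wrist force passes 120 N, or if a joint passes its speed limit or range.

ROBOT

A 6-joint arm with a two-finger parallel gripper is mounted at the origin on the work surface. World frame = base frame: x ahead of the robot, y to its left, z up, the work surface at z = 0. Lengths are in m, angles in rad, forces in N, time in s.
With the tool pointing down it reaches from about 0.25 to 0.775 m from the base axis. Payload 4 kg.
Tool frame: the origin (TCP) lies midway between the tips of the shut fingers; the grasp point (between the pads) lies 19 mm behind it; z points along the fingers, y is the line along which they close (so a half turn about z gives the same grasp; the last joint's range is limited). The gripper opens to 85 mm and grips with 20 to 120 N. Pads are 22 mm wide; open, the fingers measure 114 mm over their backs; the gripper's body (76 mm by 85 mm) begins 54 mm behind the grasp point. The pads swing forward as they close: fully open they stand 13 mm farther back than shut.
Start: joints at [-1.255, 0.087, 1.371, -0, 1.684, -0.103], TCP at [0.224, -0.502, 0.231] pointing down, gripper open.
Joint ranges: [-3.1, 3.1], [-0.76, 2.03], [0.27, 2.55], [-1.08, 4.22], [0.17, 2.65], [-2.57, 2.57]. Speed limits (rad/s): [2.79, 2.79, 3.14, 3.14, 3.14, 3.14].

INTERFACE

Orientations are given as a unit quaternion [x, y, z, w].
In Python, from plant import get_obs, grab_frame, job_done gives the robot as it stands.
- The arm moves only by the shell command python3 -m creep 'ROWS' [OPENING] [FORCE]. ROWS is JSON, a list of rows, each an object with "delta_pos": the shift along the tool's x, y, z in cm, a list of three; "twist": the turn, a rotation vector about the tool's x, y, z in degrees, a list of three. In form: [{"delta_pos": [x, y, z], "twist": [ax, ay, az]}, ...]. A call has 1 to 5 rows; each row is the pose to reach, as a shift and turn from the pose commanded when the call began, along the tool's axes at that moment; what a row does not reach only later rows make up. A row lasts 1/12 s, in which the tool goes at most 41.7 mm and 7.16 degrees, less where a joint would pass 70% of its speed; a pose out of reach is approached as far as the arm can. A call with a gripper value outside its range is refused whole. OPENING is the opening, from 0 (shut) to 1 (fully open), set as the call begins (- or left out, the last holds). The fingers move at their own pace and stop on an object; FORCE is the grip in N (left out, the last holds). Time passes only in rows, so rows that repeat a pose let the fingers close. It gives the time, the measured TCP pose, the force, the opening and the grip force at its end, in the units of the state.
- get_obs(): the state, without advancing time (a new reading comes with each control period).
- grab_frame(name): name is "scene" or "top" or "wrist"; returns a dict with "pixels" (384x512x3 uint8, red, green, blue), "mtx" (3x3 intrinsics, pixels), "R" (3x3) and "t" (3): a world point X has camera coordinates R X + t. Camera axes: x right, y down, z forward; pixel columns grow to the right and rows downward; lengths in m; the calibration is good to about 2 mm. A picture is of the moment at which its call begins. There is no depth.
- job_done(): hands the job in; it is judged then, once.
The state is a dict: "clock": time; "qpos": joint angles; "qvel": joint speeds; "tau": joint torques, N m; "tcp_pos": TCP position; "orientation": TCP orientation; "force": force on the tool from outside, world axes, zero at the start; "torque": the same for the moment, N m; "width": finger opening in m; "grip_force": force on a finger pad.
Only numpy, scipy, OpenCV 4.12 (cv2) and the standard library are available. Lean on these libraries where they do the work, as an engineer would, in place of code of your own. Each camera call takes 0.05 s, during which the arm holds its last target. There are 200 camera calls.

## Working session

There is one attempt and no reset: what is moved stays moved. The work goes in short steps, Python scripts to look and compute and a shell command to move; the robot and the scene stay as the last step left them, time stands still between calls to the robot, and variables do not carry over. Pictures are saved under pics/ and viewed, at most 10 in all, crops included, and the job is handed in when it is done.

```bash
ls; mkdir -p pics
python3 - <<'E'
from plant import *
import cv2,numpy as np
o=get_obs();print({k:np.round(v,3).tolist() for k,v in o.items()})
for n in("scene","top"):
    f=grab_frame(n);cv2.imwrite(f"pics/{n}0.png",f["pixels"][:,:,::-1]);np.savez(f"{n}0.npz",**f)
    print(n,(-f["R"].T@f["t"]).round(3),f["R"].round(2).tolist(),f["mtx"].round(0).tolist())
E
```

```text
pics
{'clock': 0.0, 'qpos': [-1.255, 0.088, 1.372, -0.0, 1.684, -0.103], 'qvel': [-0.0, 0.001, -0.001, 0.001, -0.0, 0.0], 'tau': [-0.001, -35.186, -31.327, -0.0, 0.011, 0.0], 'tcp_pos': [0.223, -0.502, 0.23], 'orientation': [0.978, 0.208, -0.0, -0.001], 'force': [-0.446, 0.041, -0.65], 'torque': [-0.0, 0.027, 0.011], 'grip_force': 0.0, 'width': 0.085}
scene [ 1.021 -0.163  0.911] [[0.38, 0.92, 0.0], [0.77, -0.32, -0.55], [-0.51, 0.21, -0.83]] [[440.0, 0.0, 256.0], [0.0, 440.0, 196.0], [0.0, 0.0, 1.0]]
top [0.286 0.038 1.264] [[0.0, -1.0, -0.01], [-0.98, -0.0, -0.18], [0.18, 0.01, -0.98]] [[416.0, 0.0, 257.0], [0.0, 416.0, 194.0], [0.0, 0.0, 1.0]]
```

View pics/scene0.png

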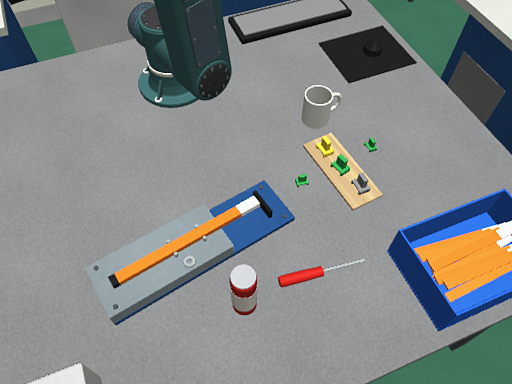

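View pics/top0.png

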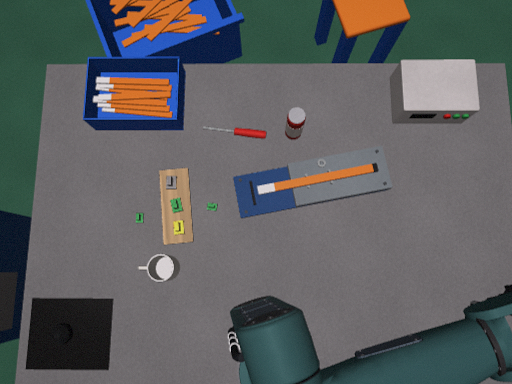

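The scene view shows the fixture and bar, with the tail near (115,280) and the nose near (250,203). The top view shows the tail at (375,168), the nose at (265,189) and the catch at (253,190).
Green candidates in the top view are (176,205) on the board, (139,217) loose and small, and (212,207) loose and small. The one on the board is the largest and fits the description, so I choose it and will check it in a close crop.

```bash
cat > h.py <<'E'
import cv2,numpy as np
from plant import *
def load(n): return dict(np.load(n))
def ray(f,uv,z):
    uv=np.atleast_2d(np.asarray(uv,float)); d=(np.linalg.inv(f["mtx"])@np.c_[uv,np.ones(len(uv))].T).T@f["R"]
    c=-f["R"].T@f["t"]; return c+d*((z-c[2])/d[:,2])[:,None]
def proj(f,X):
    p=(f["R"]@np.atleast_2d(X).T).T+f["t"]; p=p@f["mtx"].T; return p[:,:2]/p[:,2:]
def hsv(f): return cv2.cvtColor(f["pixels"],cv2.COLOR_RGB2HSV)
def blobs(m,mn=20):
    n,l,s,c=cv2.connectedComponentsWithStats(m.astype(np.uint8)); return [(c[i],s[i,4],l==i) for i in range(1,n) if s[i,4]>=mn]
E
python3 - <<'E'
from h import *
for n in("top","scene"):
    f=load(n+"0.npz");H=hsv(f);h,s,v=H[...,0],H[...,1],H[...,2]
    for nm,m,z in(("orange",(h>7)&(h<18)&(s>170)&(v>120),.064),("green",(h>50)&(h<75)&(s>140)&(v>60),.04),("blue",(h>100)&(h<118)&(s>150)&(v>60),.016),("wood",(h>8)&(h<24)&(s>60)&(s<160)&(v>120),.01)):
        for c,a,k in blobs(m):
            p=ray(f,c,z)[0]
            if abs(p[0]-.45)>.25 or abs(p[1])>.45: continue
            pts=np.argwhere(k)[:,::-1].astype(np.float32); W=ray(f,pts,z)[:,:2].astype(np.float32)
            r=cv2.minAreaRect(W); print(n,nm,c.round(0),a,p[:2].round(3),"rect",np.round(r[0],3),np.round(r[1],3),cv2.boxPoints(r).round(3).tolist())
f=load("top0.npz");cv2.imwrite("pics/c1.png",np.hstack([cv2.resize(f["pixels"][160:250,125:225,::-1],(400,360),interpolation=2),cv2.resize(f["pixels"][140:220,228:328,::-1],(400,360),interpolation=2)]))
E
```

```text
top orange [324. 177.] 752 [ 0.552 -0.142] rect [ 0.552 -0.142] [0.023 0.295] [[0.5109999775886536, 0.0], [0.5699999928474426, -0.289000004529953], [0.5920000076293945, -0.2840000092983246], [0.5329999923706055, 0.004999999888241291]]
top green [174. 204.] 28 [0.475 0.302] rect [0.471 0.299] [0.036 0.024] [[0.453000009059906, 0.3109999895095825], [0.45399999618530273, 0.28700000047683716], [0.49000000953674316, 0.2879999876022339], [0.48899999260902405, 0.31200000643730164]]
top blue [261. 192.] 1276 [0.517 0.042] rect [0.517 0.034] [0.126 0.168] [[0.4390000104904175, 0.10499999672174454], [0.47099998593330383, -0.05999999865889549], [0.5950000286102295, -0.035999998450279236], [0.5619999766349792, 0.1289999932050705]]
top wood [176. 206.] 1769 [0.472 0.304] rect [0.475 0.304] [0.231 0.09 ] [[0.35600000619888306, 0.3370000123977661], [0.36500000953674316, 0.24799999594688416], [0.5950000286102295, 0.2720000147819519], [0.5849999785423279, 0.3610000014305115]]
scene orange [176. 245.] 1650 [ 0.559 -0.153] rect [ 0.556 -0.143] [0.029 0.296] [[0.5130000114440918, -0.0010000000474974513]
[... 651 characters left out ...]
3 [0.49  0.181] rect [0.488 0.18 ] [0.027 0.03 ] [[0.47099998593330383, 0.17000000178813934], [0.5, 0.164000004529953], [0.5059999823570251, 0.1899999976158142], [0.47699999809265137, 0.19599999487400055]]
scene blue [248. 223.] 2571 [0.54 0.02] rect [ 0.55  -0.108] [0.131 0.456] [[0.4410000145435333, 0.10300000011920929], [0.5299999713897705, -0.3440000116825104], [0.6589999794960022, -0.3190000057220459], [0.5699999928474426, 0.12800000607967377]]
scene wood [343. 173.] 1865 [0.491 0.299] rect [0.478 0.302] [0.232 0.091] [[0.3580000102519989, 0.33500000834465027], [0.367000013589859, 0.24500000476837158], [0.5979999899864197, 0.26899999380111694], [0.5879999995231628, 0.35899999737739563]]
```

View pics/c1.png

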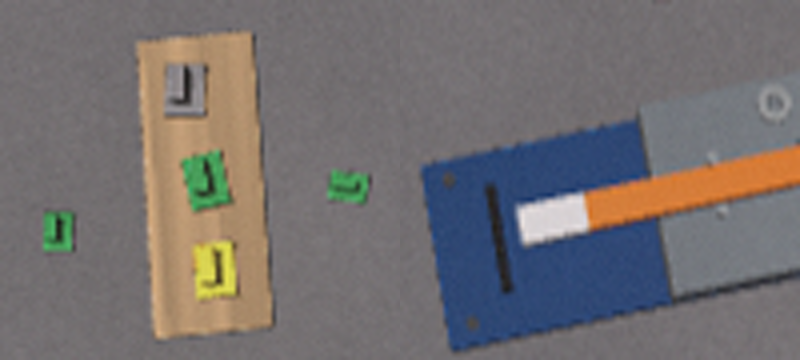

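The crop confirms it. The green clip on the board, at about top (176,205), is as big as the grey and yellow ones, and both loose green clips are smaller. The fixture, nose and catch are plain to see.

```bash
cat >> h.py <<'E'
A=np.deg2rad(101.3); U=np.array([np.cos(A),np.sin(A)]); V=np.array([-U[1],U[0]]); F=np.array([.536,-.051])
from scipy.spatial.transform import Rotation as Ro
def fix(p): q=np.asarray(p)[...,:2]-F; return np.stack([q@U,q@V],-1)
def world(x,y,z): return np.r_[F+x*U+y*V,z]
def rows(target,yaw=None):
    o=get_obs(); R=Ro.from_quat(o["orientation"]); M=R.as_matrix()
    d=M.T@(np.asarray(target)-o["tcp_pos"])*100; cur=np.arctan2(M[1,1],M[0,1]) # yaw of tool y
    out=[d.round(2).tolist()]
    if yaw is not None:
        w=(yaw-cur+np.pi/2)%np.pi-np.pi/2; out.append(("turn z deg",round(-np.rad2deg(w),2)))
    print("tool move cm",out)
E
python3 - <<'E'
from h import *
for n in("top","scene"):
    f=load(n+"0.npz");p=f["pixels"].astype(int); H=hsv(f)
    for y in(-.006,0,.006):
        xs=np.arange(-.3,.16,.001); W=np.array([world(x,y,.064) for x in xs]); uv=proj(f,W)
        c=np.array([cv2.getRectSubPix(f["pixels"],(1,1),tuple(map(float,q)))[0,0] for q in uv]).astype(int)
        g=c.sum(1)/3; org=(c[:,0]-c[:,2]>90); wh=(c.min(1)>150); dk=(g<60)
        print(n,y,"orange",xs[org][[0,-1]],"white",xs[wh][[0,-1]] if wh.any() else None,"dark",xs[dk&(xs<-.15)][[0,-1]] if (dk&(xs<-.15)).any() else None)
f=load("top0.npz"); 
print("orange pix at top-> edge y offsets", [ (y, (lambda c:int(c[0])-int(c[2]))(cv2.getRectSubPix(f["pixels"],(1,1),tuple(map(float,proj(f,world(-.1,y,.064))[0])))[0,0])) for y in np.arange(-.018,.019,.003).round(3)])
T=world(-.300,0,.15); print(T); rows(T,A)
E
```

```text
top -0.006 orange [-0.24   0.056] white [0.057 0.106] dark [-0.252 -0.242]
top 0 orange [-0.239  0.056] white [0.058 0.106] dark [-0.252 -0.241]
top 0.006 orange [-0.239  0.056] white [0.057 0.106] dark [-0.252 -0.242]
scene -0.006 orange [-0.241  0.054] white [-0.291  0.159] dark [-0.254 -0.243]
scene 0 orange [-0.241  0.054] white [-0.29   0.159] dark [-0.253 -0.243]
scene 0.006 orange [-0.242  0.054] white [-0.3    0.159] dark [-0.255 -0.243]
orange pix at top-> edge y offsets [(np.float64(-0.018), -10), (np.float64(-0.015), -16), (np.float64(-0.012), 37), (np.float64(-0.009), 130), (np.float64(-0.006), 161), (np.float64(-0.003), 161), (np.float64(-0.0), 160), (np.float64(0.003), 159), (np.float64(0.006), 158), (np.float64(0.009), 162), (np.float64(0.012), 141), (np.float64(0.015), 43), (np.float64(0.018), -9)]
[ 0.59478384 -0.3451844   0.15      ]
tool move cm [[40.29, 0.79, 8.03], ('turn z deg', np.float64(12.7))]
```

```bash
python3 -m creep '[{"delta_pos":[20,0.5,3],"twist":[0,0,12.7]},{"delta_pos":[20,0.5,3],"twist":[0,0,12.7]},{"delta_pos":[20,0.5,3],"twist":[0,0,12.7]},{"delta_pos":[20,0.5,3],"twist":[0,0,12.7]},{"delta_pos":[20,0.5,3],"twist":[0,0,12.7]}]' 0 20
python3 -c "
from h import *
rows(world(-.300,.001,.15),A)"
```

```text
clock: 0.52
tcp_pos: [0.4099, -0.4244, 0.2004]
orientation: [0.995, 0.098, -0.0, -0.0]
force: [-0.0, -1.2, 0.1]
width: 0.0256
grip_force: 0.0
tool move cm [[19.58, -4.14, 5.04], ('turn z deg', np.float64(-0.01))]
```

```bash
python3 -m creep '[{"delta_pos":[19.6,-4.1,5],"twist":[0,0,0]},{"delta_pos":[19.6,-4.1,5],"twist":[0,0,0]},{"delta_pos":[19.6,-4.1,5],"twist":[0,0,0]},{"delta_pos":[19.6,-4.1,5],"twist":[0,0,0]},{"delta_pos":[19.6,-4.1,5],"twist":[0,0,0]}]'
python3 - <<'E'
from h import *
f=grab_frame("wrist");np.savez("w1.npz",**f);cv2.imwrite("pics/w1.png",f["pixels"][:,:,::-1])
rows(world(-.300,.001,.056),A); print((-f["R"].T@f["t"]).round(3)); print(fix(get_obs()["tcp_pos"]))
print("tail",proj(f,world(-.254,.001,.057)))
E
```

```text
clock: 0.93
tcp_pos: [0.5941, -0.3456, 0.1498]
orientation: [0.995, 0.099, -0.001, -0.0]
force: [0.1, -0.3, -0.2]
width: -0.0003
grip_force: 0.0
tool move cm [[-0.68, 0.42, 8.96], ('turn z deg', np.float64(0.39))]
[ 0.662 -0.33   0.294]
[-0.29632828 -0.00563077]
tail [[205.95681825 195.79085887]]
```

View pics/w1.png

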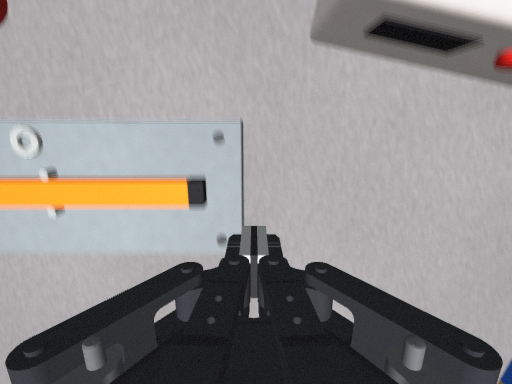

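The wrist view shows the tail face at (206,192), where I predicted it to within 3 px. The shut fingertips are near (255,235), behind it. Next I go down to bar height.

```bash
python3 -m creep '[{"delta_pos":[-0.6,0.4,3],"twist":[0,0,0.4]},{"delta_pos":[-0.7,0.4,6],"twist":[0,0,0.4]},{"delta_pos":[-0.7,0.4,8.3],"twist":[0,0,0.4]},{"delta_pos":[-0.7,0.4,8.9],"twist":[0,0,0.4]},{"delta_pos":[-0.7,0.4,8.9],"twist":[0,0,0.4]}]'
cat > look.py <<'E'
from h import *
import sys
f=grab_frame("wrist");np.savez(sys.argv[1]+".npz",**f)
o=get_obs();print("clock",round(o["clock"],2),"tcp fix",(fix(o["tcp_pos"])*1000).round(1),round(o["tcp_pos"][2]*1000,1),"F",np.round(o["force"],2))
p=f["pixels"].astype(int)
org=(p[...,0]-p[...,2]>90)&(p[...,1]>70)
b=max(blobs(org,50),key=lambda t:t[1]); ys,xs=np.nonzero(b[2]); xm=xs.max()
# orange end = top of bar, 12 mm ahead of the tail; strip near it
s=xs>xm-30; W=ray(f,np.c_[xs[s],ys[s]],.064)
fx=fix(W); print("orange end px",xm,"rows",ys[s].min(),ys[s].max(),"-> fix x",(fx[:,0].min()*1000).round(1),"y",(np.median(fx[:,1])*1000).round(1),"height px",ys[s].max()-ys[s].min()+1)
wid=[(ys[xs==c].max()-ys[xs==c].min()+1) for c in range(max(xs.min(),xm-200),xm-2,20) if (xs==c).any()]; print("widths",wid)
if len(sys.argv)>2: cv2.imwrite("pics/%s.png"%sys.argv[1],f["pixels"][:,:,::-1])
E
python3 look.py w2 1
```

```text
clock: 1.4
tcp_pos: [0.5845, -0.3512, 0.0585]
orientation: [0.995, 0.095, -0.003, -0.002]
force: [0.6, 0.4, 0.2]
width: 0.0001
grip_force: 0.0
clock 1.45 tcp fix [-305.1   10.1] 61.3 F [ 0.88 -0.35  1.37]
orange end px 146 rows 199 246 -> fix x -243.5 y -1.8 height px 48
widths [np.int64(47), np.int64(47), np.int64(47), np.int64(47), np.int64(47), np.int64(48), np.int64(48), np.int64(48)]
```

View pics/w2.png

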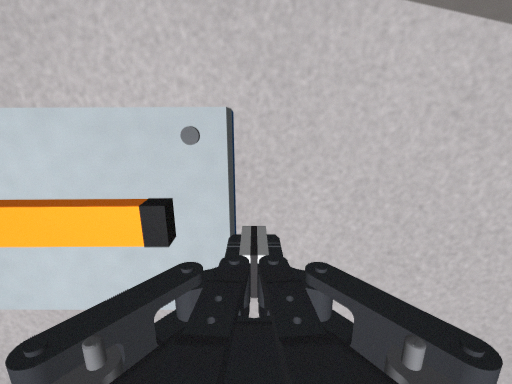

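The wrist view shows the black tail at (160,222) and the tips at (255,235). The arm is still settling.

```bash
python3 -m creep '[{"delta_pos":[0,0,0],"twist":[0,0,0]},{"delta_pos":[0,0,0],"twist":[0,0,0]},{"delta_pos":[0,0,0],"twist":[0,0,0]},{"delta_pos":[0,0,0],"twist":[0,0,0]}]'
python3 look.py w3; python3 -c "
from h import *
rows(world(-.300,.001,.057),A)"
```

```text
clock: 1.78
tcp_pos: [0.5873, -0.3531, 0.0644]
orientation: [0.995, 0.095, 0.001, 0.001]
force: [0.3, 0.7, 0.7]
width: -0.0001
grip_force: 0.0
clock 1.83 tcp fix [-306.     9.1] 63.9 F [-0.79 -0.01  0.52]
orange end px 146 rows 200 245 -> fix x -243.4 y -1.4 height px 46
widths [np.int64(45), np.int64(46), np.int64(46), np.int64(46), np.int64(46), np.int64(45), np.int64(45), np.int64(46)]
tool move cm [[0.8, -0.61, 0.69], ('turn z deg', np.float64(-0.4))]
```

```bash
python3 -m creep '[{"delta_pos":[0.5,-0.3,0.4],"twist":[0,0,-0.4]},{"delta_pos":[0.9,-0.6,0.7],"twist":[0,0,-0.4]},{"delta_pos":[0.9,-0.6,0.7],"twist":[0,0,-0.4]},{"delta_pos":[0.9,-0.6,0.7],"twist":[0,0,-0.4]},{"delta_pos":[0.9,-0.6,0.7],"twist":[0,0,-0.4]}]'
python3 look.py w4; python3 -c "
from h import *
rows(world(-.300,.0,.057),A)"
```

```text
clock: 2.25
tcp_pos: [0.5942, -0.3446, 0.0549]
orientation: [0.995, 0.099, -0.0, -0.0]
force: [-0.4, -0.5, 0.9]
width: -0.0003
grip_force: 0.0
clock 2.3 tcp fix [-299.5    0.4] 55.2 F [1.41 0.78 0.39]
orange end px 154 rows 218 265 -> fix x -243.4 y -2.3 height px 48
widths [np.int64(49), np.int64(49), np.int64(48), np.int64(48), np.int64(48), np.int64(48), np.int64(48), np.int64(48)]
tool move cm [[0.04, 0.05, -0.18], ('turn z deg', np.float64(0.01))]
```

```bash
python3 -m creep '[{"delta_pos":[0,-0.6,-0.1],"twist":[0,0,0]},{"delta_pos":[0,-1.4,-0.2],"twist":[0,0,0]},{"delta_pos":[0,-2.2,-0.2],"twist":[0,0,0]},{"delta_pos":[0,-2.8,-0.2],"twist":[0,0,0]},{"delta_pos":[0,-3.1,-0.2],"twist":[0,0,0]}]'
python3 -m creep '[{"delta_pos":[0,-0.3,0],"twist":[0,0,0]},{"delta_pos":[0,-0.6,0],"twist":[0,0,0]},{"delta_pos":[0,-0.9,0],"twist":[0,0,0]},{"delta_pos":[0,-1.2,0],"twist":[0,0,0]},{"delta_pos":[0,-1.5,0],"twist":[0,0,0]}]'
python3 look.py w5 1
```

```text
clock: 2.72
tcp_pos: [0.588, -0.313, 0.0575]
orientation: [0.995, 0.099, 0.0, -0.0]
force: [-0.3, 0.2, 0.0]
width: 0.0001
grip_force: 0.0
clock: 3.13
tcp_pos: [0.5854, -0.3004, 0.0576]
orientation: [0.995, 0.098, 0.0, 0.001]
force: [0.8, -4.0, -0.1]
width: 0.0
grip_force: 1.7
clock 3.18 tcp fix [-253.5    0.4] 57.6 F [ 0.13 -2.5   0.36]
orange end px 218 rows 216 263 -> fix x -232.8 y -2.2 height px 48
widths [np.int64(47), np.int64(47), np.int64(47), np.int64(47), np.int64(48), np.int64(48), np.int64(48), np.int64(48), np.int64(48), np.int64(47)]
```

View pics/w5.png

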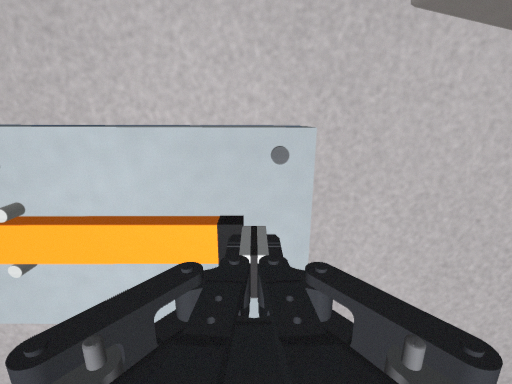

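The fingers are touching the tail: tips at (255,235), tail face at about (243,235), with a 2.5 N push. I'll push to just short of the earliest possible tipping point, then back off.

```bash
python3 -m creep '[{"delta_pos":[0,-0.3,0],"twist":[0,0,0]},{"delta_pos":[0,-0.6,0],"twist":[0,0,0]},{"delta_pos":[0,-0.9,0],"twist":[0,0,0]},{"delta_pos":[0,-1.2,0],"twist":[0,0,0]},{"delta_pos":[0,-1.5,0],"twist":[0,0,0]}]'
python3 -m creep '[{"delta_pos":[0,-0.3,0],"twist":[0,0,0]},{"delta_pos":[0,-0.6,0],"twist":[0,0,0]},{"delta_pos":[0,-0.9,0],"twist":[0,0,0]},{"delta_pos":[0,-1.0,0],"twist":[0,0,0]},{"delta_pos":[0,-1.0,0],"twist":[0,0,0]}]'
python3 -m creep '[{"delta_pos":[0,0.5,0],"twist":[0,0,0]},{"delta_pos":[0,1.0,0],"twist":[0,0,0]},{"delta_pos":[0,1.0,0],"twist":[0,0,0]},{"delta_pos":[0,1.0,0],"twist":[0,0,0]}]'
python3 look.py w6
```

```text
clock: 3.6
tcp_pos: [0.5824, -0.285, 0.0576]
orientation: [0.995, 0.098, 0.0, 0.0]
force: [0.6, -3.1, 1.1]
width: -0.0002
grip_force: 2.0
clock: 4.02
tcp_pos: [0.5804, -0.2748, 0.0576]
orientation: [0.995, 0.099, 0.0, -0.0]
force: [-0.0, -2.4, 2.5]
width: -0.0001
grip_force: 1.9
clock: 4.35
tcp_pos: [0.5817, -0.285, 0.0562]
orientation: [0.995, 0.098, -0.001, -0.001]
force: [-0.3, 0.0, -0.1]
width: 0.0
grip_force: 0.0
clock 4.4 tcp fix [-238.3    1. ] 56.2 F [ 0.15 -0.73  0.74]
orange end px 201 rows 216 263 -> fix x -207.9 y -3.0 height px 48
widths [np.int64(48), np.int64(45), np.int64(46), np.int64(48), np.int64(48), np.int64(48), np.int64(48), np.int64(48), np.int64(48), np.int64(48)]
```

```bash
python3 -m creep '[{"delta_pos":[0,-0.5,0],"twist":[0,0,0]},{"delta_pos":[0,-0.9,0],"twist":[0,0,0]},{"delta_pos":[0,-1.2,0],"twist":[0,0,0]},{"delta_pos":[0,-1.4,0],"twist":[0,0,0]},{"delta_pos":[0,-1.4,0],"twist":[0,0,0]}]'
python3 -m creep '[{"delta_pos":[0,0.6,0],"twist":[0,0,0]},{"delta_pos":[0,0.6,0],"twist":[0,0,0]},{"delta_pos":[0,0.6,0],"twist":[0,0,0]},{"delta_pos":[0,0.6,0],"twist":[0,0,0]},{"delta_pos":[0,0.6,0],"twist":[0,0,0]}]'
python3 -m creep '[{"delta_pos":[0,0,0],"twist":[0,0,0]},{"delta_pos":[0,0,0],"twist":[0,0,0]},{"delta_pos":[0,0,0],"twist":[0,0,0]},{"delta_pos":[0,0,0],"twist":[0,0,0]},{"delta_pos":[0,0,0],"twist":[0,0,0]}]'
python3 look.py w7
```

```text
clock: 4.82
tcp_pos: [0.5794, -0.2707, 0.0574]
orientation: [0.995, 0.099, -0.0, -0.0]
force: [0.1, -0.5, -0.2]
width: 0.0002
grip_force: 0.3
clock: 5.23
tcp_pos: [0.5807, -0.2771, 0.0572]
orientation: [0.995, 0.098, -0.0, -0.0]
force: [-0.4, 0.4, -0.3]
width: -0.0003
grip_force: 0.0
clock: 5.65
tcp_pos: [0.5807, -0.2771, 0.0573]
orientation: [0.995, 0.098, 0.0, 0.0]
force: [0.1, -0.8, -0.5]
width: -0.0002
grip_force: 0.0
clock 5.7 tcp fix [-230.5    0.5] 57.3 F [-0.23  0.05  0.23]
orange end px 199 rows 216 263 -> fix x -198.6 y -3.0 height px 48
widths [np.int64(47), np.int64(48), np.int64(42), np.int64(47), np.int64(48), np.int64(48), np.int64(48), np.int64(48), np.int64(48), np.int64(47)]
```

```bash
python3 -m creep '[{"delta_pos":[0,-0.5,0],"twist":[0,0,0]},{"delta_pos":[0,-0.8,0],"twist":[0,0,0]},{"delta_pos":[0,-0.95,0],"twist":[0,0,0]},{"delta_pos":[0,-1.05,0],"twist":[0,0,0]},{"delta_pos":[0,-1.15,0],"twist":[0,0,0]}]'
python3 -m creep '[{"delta_pos":[0,-0.1,0],"twist":[0,0,0]},{"delta_pos":[0,-0.2,0],"twist":[0,0,0]},{"delta_pos":[0,-0.3,0],"twist":[0,0,0]},{"delta_pos":[0,-0.35,0],"twist":[0,0,0]},{"delta_pos":[0,-0.35,0],"twist":[0,0,0]}]'
python3 -m creep '[{"delta_pos":[0,0.4,0],"twist":[0,0,0]},{"delta_pos":[0,0.6,0],"twist":[0,0,0]},{"delta_pos":[0,0.6,0],"twist":[0,0,0]},{"delta_pos":[0,0.6,0],"twist":[0,0,0]},{"delta_pos":[0,0.6,0],"twist":[0,0,0]}]' | grep tcp
python3 -m creep '[{"delta_pos":[0,0,0],"twist":[0,0,0]},{"delta_pos":[0,0,0],"twist":[0,0,0]},{"delta_pos":[0,0,0],"twist":[0,0,0]},{"delta_pos":[0,0,0],"twist":[0,0,0]},{"delta_pos":[0,0,0],"twist":[0,0,0]}]' | grep clock
python3 look.py w8
```

```text
clock: 6.12
tcp_pos: [0.5786, -0.2658, 0.0576]
orientation: [0.995, 0.099, 0.0, 0.0]
force: [-0.2, -0.1, 1.2]
width: 0.0
grip_force: 0.5
clock: 6.53
tcp_pos: [0.5779, -0.2629, 0.0576]
orientation: [0.995, 0.098, 0.0, 0.0]
force: [-0.1, -4.0, 1.4]
width: -0.0
grip_force: 1.8
tcp_pos: [0.5786, -0.2682, 0.0566]
clock: 7.37
clock 7.42 tcp fix [-221.5    0.5] 57.3 F [ 0.08 -0.14 -0.18]
orange end px 209 rows 216 263 -> fix x -195.2 y -3.0 height px 48
widths [np.int64(48), np.int64(48), np.int64(48), np.int64(45), np.int64(48), np.int64(48), np.int64(48), np.int64(48), np.int64(48), np.int64(46)]
```

```bash
python3 -m creep '[{"delta_pos":[0,-0.3,0],"twist":[0,0,0]},{"delta_pos":[0,-0.5,0],"twist":[0,0,0]},{"delta_pos":[0,-0.6,0],"twist":[0,0,0]},{"delta_pos":[0,-0.7,0],"twist":[0,0,0]},{"delta_pos":[0,-0.8,0],"twist":[0,0,0]}]' |grep -E "force"
python3 -m creep '[{"delta_pos":[0,-0.1,0],"twist":[0,0,0]},{"delta_pos":[0,-0.2,0],"twist":[0,0,0]},{"delta_pos":[0,-0.2,0],"twist":[0,0,0]}]'|grep -E "tcp|force"
python3 -m creep '[{"delta_pos":[0,0.4,0],"twist":[0,0,0]},{"delta_pos":[0,0.6,0],"twist":[0,0,0]},{"delta_pos":[0,0.6,0],"twist":[0,0,0]},{"delta_pos":[0,0.6,0],"twist":[0,0,0]},{"delta_pos":[0,0.6,0],"twist":[0,0,0]}]' | grep tcp
python3 -m creep '[{"delta_pos":[0,0,0],"twist":[0,0,0]},{"delta_pos":[0,0,0],"twist":[0,0,0]},{"delta_pos":[0,0,0],"twist":[0,0,0]},{"delta_pos":[0,0,0],"twist":[0,0,0]},{"delta_pos":[0,0,0],"twist":[0,0,0]}]' | grep clock
python3 look.py w9
```

```text
force: [0.0, -3.0, 1.0]
grip_force: 1.6
tcp_pos: [0.5771, -0.2587, 0.0577]
force: [1.0, -1.7, 0.6]
grip_force: 1.7
tcp_pos: [0.5778, -0.2642, 0.0567]
clock: 8.92
clock 8.97 tcp fix [-217.6    0.5] 57.4 F [-0.47  0.35  0.67]
orange end px 208 rows 216 263 -> fix x -190.6 y -3.0 height px 48
widths [np.int64(48), np.int64(48), np.int64(48), np.int64(41), np.int64(48), np.int64(48), np.int64(48), np.int64(48), np.int64(47), np.int64(46)]
```

```bash
python3 -m creep '[{"delta_pos":[0,-0.3,0],"twist":[0,0,0]},{"delta_pos":[0,-0.5,0],"twist":[0,0,0]},{"delta_pos":[0,-0.6,0],"twist":[0,0,0]},{"delta_pos":[0,-0.7,0],"twist":[0,0,0]},{"delta_pos":[0,-0.8,0],"twist":[0,0,0]}]' |grep -E "force"
python3 -m creep '[{"delta_pos":[0,-0.1,0],"twist":[0,0,0]},{"delta_pos":[0,-0.2,0],"twist":[0,0,0]},{"delta_pos":[0,-0.2,0],"twist":[0,0,0]}]'|grep -E "tcp|force"
python3 -m creep '[{"delta_pos":[0,0.4,0],"twist":[0,0,0]},{"delta_pos":[0,0.6,0],"twist":[0,0,0]},{"delta_pos":[0,0.6,0],"twist":[0,0,0]},{"delta_pos":[0,0.6,0],"twist":[0,0,0]},{"delta_pos":[0,0.6,0],"twist":[0,0,0]}]' | grep tcp
python3 -m creep '[{"delta_pos":[0,0,0],"twist":[0,0,0]},{"delta_pos":[0,0,0],"twist":[0,0,0]},{"delta_pos":[0,0,0],"twist":[0,0,0]},{"delta_pos":[0,0,0],"twist":[0,0,0]},{"delta_pos":[0,0,0],"twist":[0,0,0]}]' | grep clock
python3 look.py w10
```

```text
force: [0.5, -2.3, 0.3]
grip_force: 1.5
tcp_pos: [0.5763, -0.2548, 0.0576]
force: [-0.7, -2.9, 0.5]
grip_force: 1.6
tcp_pos: [0.577, -0.2603, 0.0567]
clock: 10.47
clock 10.52 tcp fix [-213.6    0.5] 57.3 F [0.73 0.56 0.31]
orange end px 208 rows 216 263 -> fix x -186.6 y -3.0 height px 48
widths [np.int64(48), np.int64(48), np.int64(48), np.int64(44), np.int64(48), np.int64(48), np.int64(48), np.int64(48), np.int64(48), np.int64(46)]
```

```bash
python3 -m creep '[{"delta_pos":[0,-0.3,0],"twist":[0,0,0]},{"delta_pos":[0,-0.5,0],"twist":[0,0,0]},{"delta_pos":[0,-0.6,0],"twist":[0,0,0]},{"delta_pos":[0,-0.7,0],"twist":[0,0,0]},{"delta_pos":[0,-0.8,0],"twist":[0,0,0]}]' |grep -E "force"
python3 -m creep '[{"delta_pos":[0,-0.1,0],"twist":[0,0,0]},{"delta_pos":[0,-0.2,0],"twist":[0,0,0]},{"delta_pos":[0,-0.2,0],"twist":[0,0,0]}]'|grep -E "tcp|force"
python3 -m creep '[{"delta_pos":[0,0.4,0],"twist":[0,0,0]},{"delta_pos":[0,0.6,0],"twist":[0,0,0]},{"delta_pos":[0,0.6,0],"twist":[0,0,0]},{"delta_pos":[0,0.6,0],"twist":[0,0,0]},{"delta_pos":[0,0.6,0],"twist":[0,0,0]}]' | grep tcp
python3 -m creep '[{"delta_pos":[0,0,0],"twist":[0,0,0]},{"delta_pos":[0,0,0],"twist":[0,0,0]},{"delta_pos":[0,0,0],"twist":[0,0,0]},{"delta_pos":[0,0,0],"twist":[0,0,0]},{"delta_pos":[0,0,0],"twist":[0,0,0]}]' | grep clock
python3 look.py w11
```

```text
force: [0.1, -2.9, 0.4]
grip_force: 1.5
tcp_pos: [0.5755, -0.2509, 0.0576]
force: [0.1, -2.2, 1.8]
grip_force: 1.6
tcp_pos: [0.5762, -0.2564, 0.0567]
clock: 12.02
clock 12.07 tcp fix [-209.5    0.5] 57.3 F [-0.18  0.47  0.36]
orange end px 208 rows 216 263 -> fix x -182.6 y -3.0 height px 48
widths [np.int64(48), np.int64(48), np.int64(48), np.int64(48), np.int64(44), np.int64(48), np.int64(48), np.int64(48), np.int64(48), np.int64(46)]
```

```bash
python3 -m creep '[{"delta_pos":[0,-0.3,0],"twist":[0,0,0]},{"delta_pos":[0,-0.5,0],"twist":[0,0,0]},{"delta_pos":[0,-0.6,0],"twist":[0,0,0]},{"delta_pos":[0,-0.7,0],"twist":[0,0,0]},{"delta_pos":[0,-0.8,0],"twist":[0,0,0]}]' |grep -E "force"
python3 -m creep '[{"delta_pos":[0,-0.1,0],"twist":[0,0,0]},{"delta_pos":[0,-0.2,0],"twist":[0,0,0]},{"delta_pos":[0,-0.2,0],"twist":[0,0,0]}]'|grep -E "tcp|force"
python3 -m creep '[{"delta_pos":[0,0.4,0],"twist":[0,0,0]},{"delta_pos":[0,0.6,0],"twist":[0,0,0]},{"delta_pos":[0,0.6,0],"twist":[0,0,0]},{"delta_pos":[0,0.6,0],"twist":[0,0,0]},{"delta_pos":[0,0.6,0],"twist":[0,0,0]}]' | grep tcp
python3 -m creep '[{"delta_pos":[0,0,0],"twist":[0,0,0]},{"delta_pos":[0,0,0],"twist":[0,0,0]},{"delta_pos":[0,0,0],"twist":[0,0,0]},{"delta_pos":[0,0,0],"twist":[0,0,0]},{"delta_pos":[0,0,0],"twist":[0,0,0]}]' | grep clock
python3 look.py w12
```

```text
force: [0.6, -2.6, -0.7]
grip_force: 1.5
tcp_pos: [0.5748, -0.2469, 0.0576]
force: [0.8, -2.3, 0.5]
grip_force: 1.6
tcp_pos: [0.5755, -0.2525, 0.0567]
clock: 13.57
clock 13.62 tcp fix [-205.5    0.5] 57.4 F [ 0.19  0.02 -0.14]
orange end px 209 rows 216 263 -> fix x -179.2 y -3.0 height px 48
widths [np.int64(48), np.int64(48), np.int64(48), np.int64(46), np.int64(41), np.int64(47), np.int64(48), np.int64(48), np.int64(48), np.int64(46)]
```

```bash
python3 -m creep '[{"delta_pos":[0,-0.3,0],"twist":[0,0,0]},{"delta_pos":[0,-0.5,0],"twist":[0,0,0]},{"delta_pos":[0,-0.6,0],"twist":[0,0,0]},{"delta_pos":[0,-0.7,0],"twist":[0,0,0]},{"delta_pos":[0,-0.8,0],"twist":[0,0,0]}]' |grep -E "force"
python3 -m creep '[{"delta_pos":[0,-0.1,0],"twist":[0,0,0]},{"delta_pos":[0,-0.2,0],"twist":[0,0,0]},{"delta_pos":[0,-0.2,0],"twist":[0,0,0]}]'|grep -E "tcp|force"
python3 -m creep '[{"delta_pos":[0,0.4,0],"twist":[0,0,0]},{"delta_pos":[0,0.6,0],"twist":[0,0,0]},{"delta_pos":[0,0.6,0],"twist":[0,0,0]},{"delta_pos":[0,0.6,0],"twist":[0,0,0]},{"delta_pos":[0,0.6,0],"twist":[0,0,0]}]' | grep tcp
python3 -m creep '[{"delta_pos":[0,0,0],"twist":[0,0,0]},{"delta_pos":[0,0,0],"twist":[0,0,0]},{"delta_pos":[0,0,0],"twist":[0,0,0]},{"delta_pos":[0,0,0],"twist":[0,0,0]},{"delta_pos":[0,0,0],"twist":[0,0,0]}]' | grep clock
python3 look.py w13
```

```text
force: [1.0, -2.6, 0.4]
grip_force: 1.5
tcp_pos: [0.574, -0.243, 0.0576]
force: [0.9, -1.8, 0.8]
grip_force: 1.7
tcp_pos: [0.5747, -0.2486, 0.0567]
clock: 15.12
clock 15.17 tcp fix [-201.6    0.5] 57.4 F [-0.42  0.12 -0.41]
orange end px 209 rows 216 263 -> fix x -175.2 y -2.3 height px 48
widths [np.int64(48), np.int64(48), np.int64(47), np.int64(48), np.int64(45), np.int64(48), np.int64(48), np.int64(48), np.int64(48), np.int64(46)]
```

```bash
python3 -m creep '[{"delta_pos":[0,-0.3,0],"twist":[0,0,0]},{"delta_pos":[0,-0.5,0],"twist":[0,0,0]},{"delta_pos":[0,-0.6,0],"twist":[0,0,0]},{"delta_pos":[0,-0.7,0],"twist":[0,0,0]},{"delta_pos":[0,-0.8,0],"twist":[0,0,0]}]' |grep -E "force"
python3 -m creep '[{"delta_pos":[0,-0.1,0],"twist":[0,0,0]},{"delta_pos":[0,-0.2,0],"twist":[0,0,0]},{"delta_pos":[0,-0.2,0],"twist":[0,0,0]}]'|grep -E "tcp|force"
python3 -m creep '[{"delta_pos":[0,0.4,0],"twist":[0,0,0]},{"delta_pos":[0,0.6,0],"twist":[0,0,0]},{"delta_pos":[0,0.6,0],"twist":[0,0,0]},{"delta_pos":[0,0.6,0],"twist":[0,0,0]},{"delta_pos":[0,0.6,0],"twist":[0,0,0]}]' | grep tcp
python3 -m creep '[{"delta_pos":[0,0,0],"twist":[0,0,0]},{"delta_pos":[0,0,0],"twist":[0,0,0]},{"delta_pos":[0,0,0],"twist":[0,0,0]},{"delta_pos":[0,0,0],"twist":[0,0,0]},{"delta_pos":[0,0,0],"twist":[0,0,0]}]' | grep clock
python3 look.py w14
```

```text
force: [1.2, -3.9, 0.2]
grip_force: 1.5
tcp_pos: [0.5732, -0.2391, 0.0576]
force: [0.2, -2.6, -0.2]
grip_force: 1.6
tcp_pos: [0.5739, -0.2446, 0.0567]
clock: 16.67
clock 16.72 tcp fix [-197.5    0.5] 57.3 F [ 0.04 -0.99  0.23]
orange end px 209 rows 216 263 -> fix x -171.2 y -3.0 height px 48
widths [np.int64(48), np.int64(48), np.int64(48), np.int64(48), np.int64(48), np.int64(43), np.int64(48), np.int64(48), np.int64(48), np.int64(46)]
```

```bash
python3 -m creep '[{"delta_pos":[0,-0.3,0],"twist":[0,0,0]},{"delta_pos":[0,-0.5,0],"twist":[0,0,0]},{"delta_pos":[0,-0.6,0],"twist":[0,0,0]},{"delta_pos":[0,-0.7,0],"twist":[0,0,0]},{"delta_pos":[0,-0.8,0],"twist":[0,0,0]}]' |grep -E "force"
python3 -m creep '[{"delta_pos":[0,-0.1,0],"twist":[0,0,0]},{"delta_pos":[0,-0.2,0],"twist":[0,0,0]},{"delta_pos":[0,-0.2,0],"twist":[0,0,0]}]'|grep -E "tcp|force"
python3 -m creep '[{"delta_pos":[0,0.4,0],"twist":[0,0,0]},{"delta_pos":[0,0.6,0],"twist":[0,0,0]},{"delta_pos":[0,0.6,0],"twist":[0,0,0]},{"delta_pos":[0,0.6,0],"twist":[0,0,0]},{"delta_pos":[0,0.6,0],"twist":[0,0,0]}]' | grep tcp
python3 -m creep '[{"delta_pos":[0,0,0],"twist":[0,0,0]},{"delta_pos":[0,0,0],"twist":[0,0,0]},{"delta_pos":[0,0,0],"twist":[0,0,0]},{"delta_pos":[0,0,0],"twist":[0,0,0]},{"delta_pos":[0,0,0],"twist":[0,0,0]}]' | grep clock
python3 look.py w15
```

```text
force: [-0.4, -3.3, 0.1]
grip_force: 1.5
tcp_pos: [0.5724, -0.2352, 0.0576]
force: [0.6, -3.2, 1.0]
grip_force: 1.7
tcp_pos: [0.5731, -0.2407, 0.0567]
clock: 18.22
clock 18.27 tcp fix [-193.5    0.5] 57.3 F [0.2  0.32 0.24]
orange end px 208 rows 216 263 -> fix x -166.6 y -3.0 height px 48
widths [np.int64(48), np.int64(48), np.int64(48), np.int64(48), np.int64(48), np.int64(42), np.int64(48), np.int64(48), np.int64(48), np.int64(46)]
```

```bash
python3 -m creep '[{"delta_pos":[0,-0.3,0],"twist":[0,0,0]},{"delta_pos":[0,-0.5,0],"twist":[0,0,0]},{"delta_pos":[0,-0.6,0],"twist":[0,0,0]},{"delta_pos":[0,-0.7,0],"twist":[0,0,0]},{"delta_pos":[0,-0.8,0],"twist":[0,0,0]}]' |grep -E "force"
python3 -m creep '[{"delta_pos":[0,-0.1,0],"twist":[0,0,0]},{"delta_pos":[0,-0.2,0],"twist":[0,0,0]},{"delta_pos":[0,-0.2,0],"twist":[0,0,0]}]'|grep -E "tcp|force"
python3 -m creep '[{"delta_pos":[0,0.4,0],"twist":[0,0,0]},{"delta_pos":[0,0.6,0],"twist":[0,0,0]},{"delta_pos":[0,0.6,0],"twist":[0,0,0]},{"delta_pos":[0,0.6,0],"twist":[0,0,0]},{"delta_pos":[0,0.6,0],"twist":[0,0,0]}]' | grep tcp
python3 -m creep '[{"delta_pos":[0,0,0],"twist":[0,0,0]},{"delta_pos":[0,0,0],"twist":[0,0,0]},{"delta_pos":[0,0,0],"twist":[0,0,0]},{"delta_pos":[0,0,0],"twist":[0,0,0]},{"delta_pos":[0,0,0],"twist":[0,0,0]}]' | grep clock
python3 look.py w16
```

```text
force: [1.0, -2.6, 0.4]
grip_force: 1.5
tcp_pos: [0.5716, -0.2313, 0.0576]
force: [0.4, -3.1, 0.6]
grip_force: 1.7
tcp_pos: [0.5723, -0.2368, 0.0567]
clock: 19.77
clock 19.82 tcp fix [-189.5    0.5] 57.3 F [-0.31 -0.48 -0.12]
orange end px 209 rows 216 263 -> fix x -163.2 y -3.0 height px 48
widths [np.int64(48), np.int64(48), np.int64(48), np.int64(48), np.int64(48), np.int64(48), np.int64(48), np.int64(48), np.int64(48), np.int64(46)]
```

```bash
python3 -m creep '[{"delta_pos":[0,-0.3,0],"twist":[0,0,0]},{"delta_pos":[0,-0.5,0],"twist":[0,0,0]},{"delta_pos":[0,-0.6,0],"twist":[0,0,0]},{"delta_pos":[0,-0.7,0],"twist":[0,0,0]},{"delta_pos":[0,-0.8,0],"twist":[0,0,0]}]' |grep -E "force"
python3 -m creep '[{"delta_pos":[0,-0.1,0],"twist":[0,0,0]},{"delta_pos":[0,-0.2,0],"twist":[0,0,0]},{"delta_pos":[0,-0.2,0],"twist":[0,0,0]}]'|grep -E "tcp|force"
python3 -m creep '[{"delta_pos":[0,0.4,0],"twist":[0,0,0]},{"delta_pos":[0,0.6,0],"twist":[0,0,0]},{"delta_pos":[0,0.6,0],"twist":[0,0,0]},{"delta_pos":[0,0.6,0],"twist":[0,0,0]},{"delta_pos":[0,0.6,0],"twist":[0,0,0]}]' | grep tcp
python3 -m creep '[{"delta_pos":[0,0,0],"twist":[0,0,0]},{"delta_pos":[0,0,0],"twist":[0,0,0]},{"delta_pos":[0,0,0],"twist":[0,0,0]},{"delta_pos":[0,0,0],"twist":[0,0,0]},{"delta_pos":[0,0,0],"twist":[0,0,0]}]' | grep clock
python3 look.py w17
```

```text
force: [-0.4, -2.5, 0.3]
grip_force: 1.5
tcp_pos: [0.5709, -0.2273, 0.0576]
force: [0.0, -2.7, 1.5]
grip_force: 1.7
tcp_pos: [0.5715, -0.2329, 0.0567]
clock: 21.32
clock 21.37 tcp fix [-185.5    0.5] 57.3 F [ 0.8  -0.59 -0.29]
orange end px 209 rows 216 263 -> fix x -159.2 y -2.4 height px 48
widths [np.int64(45), np.int64(48), np.int64(48), np.int64(48), np.int64(48), np.int64(48), np.int64(42), np.int64(48), np.int64(48), np.int64(46)]
```

```bash
python3 -m creep '[{"delta_pos":[0,-0.3,0],"twist":[0,0,0]},{"delta_pos":[0,-0.5,0],"twist":[0,0,0]},{"delta_pos":[0,-0.6,0],"twist":[0,0,0]},{"delta_pos":[0,-0.7,0],"twist":[0,0,0]},{"delta_pos":[0,-0.8,0],"twist":[0,0,0]}]' |grep -E "force"
python3 -m creep '[{"delta_pos":[0,-0.1,0],"twist":[0,0,0]},{"delta_pos":[0,-0.2,0],"twist":[0,0,0]},{"delta_pos":[0,-0.2,0],"twist":[0,0,0]}]'|grep -E "tcp|force"
python3 -m creep '[{"delta_pos":[0,0.4,0],"twist":[0,0,0]},{"delta_pos":[0,0.6,0],"twist":[0,0,0]},{"delta_pos":[0,0.6,0],"twist":[0,0,0]},{"delta_pos":[0,0.6,0],"twist":[0,0,0]},{"delta_pos":[0,0.6,0],"twist":[0,0,0]}]' | grep tcp
python3 -m creep '[{"delta_pos":[0,0,0],"twist":[0,0,0]},{"delta_pos":[0,0,0],"twist":[0,0,0]},{"delta_pos":[0,0,0],"twist":[0,0,0]},{"delta_pos":[0,0,0],"twist":[0,0,0]},{"delta_pos":[0,0,0],"twist":[0,0,0]}]' | grep clock
python3 look.py w18
```

```text
force: [0.1, -2.7, 0.1]
grip_force: 1.6
tcp_pos: [0.5701, -0.2234, 0.0576]
force: [1.2, -2.4, 1.2]
grip_force: 1.7
tcp_pos: [0.5708, -0.229, 0.0567]
clock: 22.87
clock 22.92 tcp fix [-181.5    0.5] 57.4 F [-0.41 -0.06 -0.57]
orange end px 209 rows 216 263 -> fix x -155.2 y -3.0 height px 48
widths [np.int64(42), np.int64(48), np.int64(48), np.int64(48), np.int64(48), np.int64(48), np.int64(42), np.int64(48), np.int64(48), np.int64(46)]
```

```bash
python3 -m creep '[{"delta_pos":[0,-0.3,0],"twist":[0,0,0]},{"delta_pos":[0,-0.5,0],"twist":[0,0,0]},{"delta_pos":[0,-0.6,0],"twist":[0,0,0]},{"delta_pos":[0,-0.7,0],"twist":[0,0,0]},{"delta_pos":[0,-0.8,0],"twist":[0,0,0]}]' |grep -E "force"
python3 -m creep '[{"delta_pos":[0,-0.1,0],"twist":[0,0,0]},{"delta_pos":[0,-0.2,0],"twist":[0,0,0]},{"delta_pos":[0,-0.2,0],"twist":[0,0,0]}]'|grep -E "tcp|force"
python3 -m creep '[{"delta_pos":[0,0.4,0],"twist":[0,0,0]},{"delta_pos":[0,0.6,0],"twist":[0,0,0]},{"delta_pos":[0,0.6,0],"twist":[0,0,0]},{"delta_pos":[0,0.6,0],"twist":[0,0,0]},{"delta_pos":[0,0.6,0],"twist":[0,0,0]}]' | grep tcp
python3 -m creep '[{"delta_pos":[0,0,0],"twist":[0,0,0]},{"delta_pos":[0,0,0],"twist":[0,0,0]},{"delta_pos":[0,0,0],"twist":[0,0,0]},{"delta_pos":[0,0,0],"twist":[0,0,0]},{"delta_pos":[0,0,0],"twist":[0,0,0]}]' | grep clock
python3 look.py w19
```

```text
force: [-0.3, -2.4, 1.3]
grip_force: 1.6
tcp_pos: [0.5693, -0.2195, 0.0576]
force: [0.7, -2.6, 2.0]
grip_force: 1.7
tcp_pos: [0.57, -0.225, 0.0567]
clock: 24.42
clock 24.47 tcp fix [-177.5    0.5] 57.3 F [-0.31 -0.11 -0.27]
orange end px 208 rows 216 263 -> fix x -150.6 y -2.3 height px 48
widths [np.int64(42), np.int64(47), np.int64(48), np.int64(48), np.int64(48), np.int64(48), np.int64(48), np.int64(47), np.int64(48), np.int64(45)]
```

```bash
python3 -m creep '[{"delta_pos":[0,-0.3,0],"twist":[0,0,0]},{"delta_pos":[0,-0.5,0],"twist":[0,0,0]},{"delta_pos":[0,-0.6,0],"twist":[0,0,0]},{"delta_pos":[0,-0.7,0],"twist":[0,0,0]},{"delta_pos":[0,-0.8,0],"twist":[0,0,0]}]' |grep -E "force"
python3 -m creep '[{"delta_pos":[0,-0.1,0],"twist":[0,0,0]},{"delta_pos":[0,-0.2,0],"twist":[0,0,0]},{"delta_pos":[0,-0.2,0],"twist":[0,0,0]}]'|grep -E "tcp|force"
python3 -m creep '[{"delta_pos":[0,0.4,0],"twist":[0,0,0]},{"delta_pos":[0,0.6,0],"twist":[0,0,0]},{"delta_pos":[0,0.6,0],"twist":[0,0,0]},{"delta_pos":[0,0.6,0],"twist":[0,0,0]},{"delta_pos":[0,0.6,0],"twist":[0,0,0]}]' | grep tcp
python3 -m creep '[{"delta_pos":[0,0,0],"twist":[0,0,0]},{"delta_pos":[0,0,0],"twist":[0,0,0]},{"delta_pos":[0,0,0],"twist":[0,0,0]},{"delta_pos":[0,0,0],"twist":[0,0,0]},{"delta_pos":[0,0,0],"twist":[0,0,0]}]' | grep clock
python3 look.py w20
```

```text
force: [0.2, -2.7, 0.0]
grip_force: 1.3
tcp_pos: [0.5684, -0.2153, 0.0574]
force: [0.4, -2.6, 0.7]
grip_force: 1.2
tcp_pos: [0.5694, -0.221, 0.0571]
clock: 25.97
clock 26.02 tcp fix [-173.5    0.5] 57.3 F [ 0.17 -0.1  -0.77]
orange end px 197 rows 220 269 -> fix x -140.4 y -1.1 height px 50
widths [np.int64(48), np.int64(44), np.int64(48), np.int64(49), np.int64(49), np.int64(49), np.int64(50), np.int64(49), np.int64(50), np.int64(44)]
```

Width went from 48 to 50 px and the rows shifted, so the bar appears to have tipped. I'll check once.

```bash
python3 -m creep '[{"delta_pos":[0,0.4,0],"twist":[0,0,0]},{"delta_pos":[0,0.8,0],"twist":[0,0,0]},{"delta_pos":[0,1.2,0],"twist":[0,0,0]},{"delta_pos":[0,1.2,0],"twist":[0,0,0]},{"delta_pos":[0,1.2,0],"twist":[0,0,0]}]' | grep clock
python3 look.py w21
python3 - <<'E'
from h import *
w=load("w21.npz")["pixels"]; f=grab_frame("scene"); np.savez("s1.npz",**f)
for t in((.164,),): print("scene nose pred", proj(f,world(.203,0,.054)))
a=cv2.resize(w[:,:,::-1],(533,400)); b=cv2.resize(f["pixels"][170:250,200:300,::-1],(267,214),interpolation=2)
c=np.zeros((400,800,3),np.uint8); c[:,:533]=a; c[:214,533:]=b; cv2.imwrite("pics/t1.png",c)
E
```

```text
clock: 26.43
clock 26.48 tcp fix [-185.8    0.6] 57.2 F [ 0.11 -0.12  0.22]
orange end px 175 rows 220 269 -> fix x -140.7 y 0.8 height px 50
widths [np.int64(44), np.int64(49), np.int64(49), np.int64(50), np.int64(49), np.int64(50), np.int64(47), np.int64(50), np.int64(50)]
scene nose pred [[290.86918863 182.64497307]]
```

View pics/t1.png

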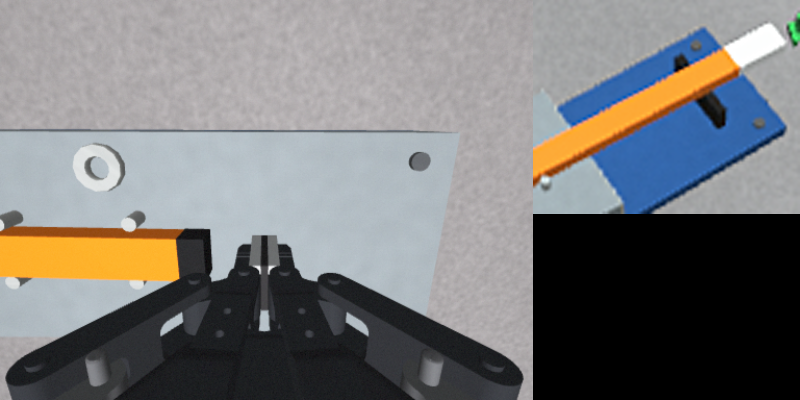

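The composite view shows it tipped. On the left, the bar's tail (at 195,255) stands clear of the fingers and looks wider and shifted. On the right, the white nose is past the catch with the bar lying on it. Next I rise and travel to the clip.

```bash
python3 -m creep '[{"delta_pos":[0,0.5,-3],"twist":[0,0,0]},{"delta_pos":[0,0.5,-7],"twist":[0,0,0]},{"delta_pos":[0,0.5,-11],"twist":[0,0,0]},{"delta_pos":[0,0.5,-14],"twist":[0,0,0]},{"delta_pos":[0,0.5,-14],"twist":[0,0,0]}]' 0.6 30 | grep -E "tcp|force"
python3 -m creep '[{"delta_pos":[0.3,-4,0],"twist":[0,0,0]},{"delta_pos":[0.3,-8,0],"twist":[0,0,0]},{"delta_pos":[0.4,-12,0],"twist":[0,0,0]},{"delta_pos":[0.4,-16,0],"twist":[0,0,0]},{"delta_pos":[0.4,-20,0],"twist":[0,0,0]}]' | grep -E "tcp"
python3 -m creep '[{"delta_pos":[0.3,-4,0],"twist":[0,0,0]},{"delta_pos":[0.3,-8,0],"twist":[0,0,0]},{"delta_pos":[0.4,-12,0],"twist":[0,0,0]},{"delta_pos":[0.4,-16,0],"twist":[0,0,0]},{"delta_pos":[0.4,-20,0],"twist":[0,0,0]}]' | grep -E "tcp"
python3 -m creep '[{"delta_pos":[0.2,-4,0],"twist":[0,0,-2]},{"delta_pos":[0.2,-8,0],"twist":[0,0,-4]},{"delta_pos":[0.2,-12,0],"twist":[0,0,-4.5]},{"delta_pos":[0.2,-14.5,0],"twist":[0,0,-4.5]},{"delta_pos":[0.2,-14.5,0],"twist":[0,0,-4.5]}]' | grep -E "tcp"
python3 -m creep '[{"delta_pos":[0,0,0],"twist":[0,0,0]},{"delta_pos":[0,0,0],"twist":[0,0,0]},{"delta_pos":[0,0,0],"twist":[0,0,0]}]'
python3 - <<'E'
from h import *
f=grab_frame("wrist");np.savez("w22.npz",**f);cv2.imwrite("pics/w22.png",f["pixels"][:,:,::-1])
H=hsv(f);h,s,v=H[...,0],H[...,1],H[...,2]
for c,a,k in blobs((h>45)&(h<80)&(s>120)&(v>40),100): print(c.round(0),a,ray(f,c,.024).round(4))
E
```

```text
tcp_pos: [0.5762, -0.2395, 0.2074]
force: [1.4, -0.0, 1.5]
grip_force: 0.0
tcp_pos: [0.5368, -0.0393, 0.197]
tcp_pos: [0.5014, 0.1578, 0.1972]
tcp_pos: [0.4739, 0.3032, 0.1967]
clock: 28.45
tcp_pos: [0.4762, 0.2973, 0.1972]
orientation: [0.991, 0.137, -0.0, 0.0]
force: [-0.2, 0.1, -0.2]
width: 0.0511
grip_force: 0.0
[253. 175.] 804 [[0.478  0.3009 0.024 ]]
[159. 178.] 418 [[0.4441 0.4105 0.024 ]]
[331. 198.] 402 [[0.4769 0.1997 0.024 ]]
```

View pics/w22.png

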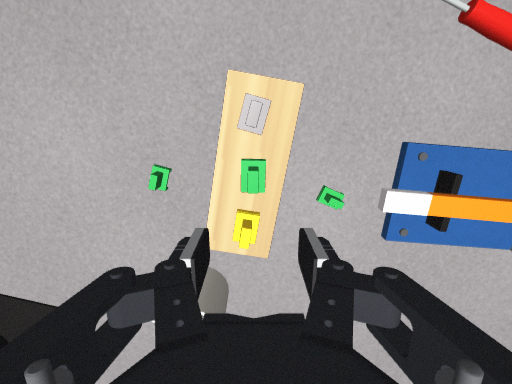

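The wrist view shows the green clip at (253,175), nearly square to the tool. Grey is at (255,113), yellow at (246,228), and the two small ones are at (159,178) and (331,198).

Run:
```python
from h import *
f=load("w22.npz");H=hsv(f);h,s,v=H[...,0],H[...,1],H[...,2]
k=max(blobs((h>45)&(h<80)&(s>120)&(v>40),100),key=lambda t:t[1])[2]
ys,xs=np.nonzero(k); print(xs.min(),xs.max(),ys.min(),ys.max())
for r in range(ys.min(),ys.max()+1,3): c=xs[ys==r]; print(r,c.min(),c.max(),f["pixels"][r,254].tolist(),end=" | ")
r=cv2.minAreaRect(np.c_[xs,ys].astype(np.float32)); print(r)
M=Ro.from_quat(get_obs()["orientation"]).as_matrix()
g=lambda u,v,z:(M.T@(ray(f,(u,v),z)[0]-get_obs()["tcp_pos"])*100).round(2)
cx=(xs.min()+xs.max())/2
print("cam",(M.T@(-f["R"].T@f["t"]-get_obs()["tcp_pos"])*100).round(1))
print("left/right/top/bot plate z",g(xs.min()-.5,180,.024),g(xs.max()+.5,180,.024),g(cx,ys.min()-.5,.024),g(cx,ys.max()+.5,.024),"bottom as tab top",g(cx,ys.max()+.5,.054))
o=blobs(((h>20)&(h<32)&(s>150)&(v>120)),60)
```

```text
241 265 159 192
159 242 262 [30, 98, 45] | 162 241 265 [82, 230, 122] | 165 241 265 [77, 225, 116] | 168 241 264 [27, 91, 44] | 171 241 264 [64, 212, 103] | 174 241 264 [77, 228, 118] | 177 241 264 [78, 229, 118] | 180 241 264 [80, 229, 120] | 183 241 264 [76, 227, 117] | 186 241 264 [77, 228, 116] | 189 241 264 [77, 227, 117] | 192 248 257 [83, 223, 114] | ((253.0, 175.5), (33.0, 24.0), 90.0)
cam [  6.9  -0.2 -14.4]
left/right/top/bot plate z [-0.34 -1.81 17.33] [-0.34  1.25 17.33] [ 2.29 -0.28 17.33] [-1.93 -0.28 17.33] bottom as tab top [-1.09 -0.27 14.33]
```

```bash
python3 -m creep '[{"delta_pos":[0.2,-0.3,3],"twist":[0,0,0]},{"delta_pos":[0.2,-0.3,6.5],"twist":[0,0,0]},{"delta_pos":[0.2,-0.3,10],"twist":[0,0,0]},{"delta_pos":[0.2,-0.3,12],"twist":[0,0,0]},{"delta_pos":[0.2,-0.3,12],"twist":[0,0,0]}]' | grep tcp
python3 -m creep '[{"delta_pos":[0,0,2],"twist":[0,0,0]},{"delta_pos":[0,0,3.8],"twist":[0,0,0]},{"delta_pos":[0,0,4.8],"twist":[0,0,0]},{"delta_pos":[0,0,4.8],"twist":[0,0,0]},{"delta_pos":[0,0,4.8],"twist":[0,0,0]}]'
python3 - <<'E'
from h import *
f=grab_frame("wrist");np.savez("w23.npz",**f)
H=hsv(f);h,s,v=H[...,0],H[...,1],H[...,2]
M=Ro.from_quat(get_obs()["orientation"]).as_matrix();p=get_obs()["tcp_pos"];print(p.round(4))
g=lambda u,v,z:(M.T@(ray(f,(u,v),z)[0]-p)*100).round(2)
k=max(blobs((h>45)&(h<80)&(s>120)&(v>40),100),key=lambda t:t[1])[2]; ys,xs=np.nonzero(k)
print(xs.min(),xs.max(),ys.min(),ys.max()); print(g(xs.min(),ys.mean(),.024),g(xs.max(),ys.mean(),.024))
cv2.imwrite("pics/w23.png",f["pixels"][:,:,::-1])
E
```

```text
tcp_pos: [0.4737, 0.2986, 0.0711]
clock: 29.33
tcp_pos: [0.4777, 0.3016, 0.0302]
orientation: [0.991, 0.137, 0.0, -0.0]
force: [1.2, 0.3, 0.7]
width: 0.0514
grip_force: 0.0
[0.4782 0.302  0.0309]
234 283 200 285
[-0.23 -1.36  0.69] [-0.23  1.66  0.69]
```

View pics/w23.png

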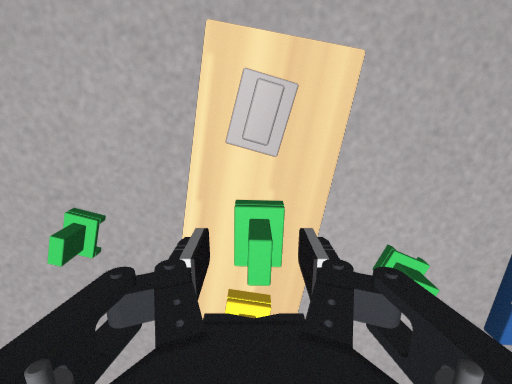

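The wrist view shows the tab at (260,250), between the open pads at (200,250) and (310,250). I close on it and lift.

```bash
python3 -m creep '[{"delta_pos":[0,0.1,0.1],"twist":[0,0,0]},{"delta_pos":[0,0.1,0.1],"twist":[0,0,0]},{"delta_pos":[0,0.1,0.1],"twist":[0,0,0]},{"delta_pos":[0,0.1,0.1],"twist":[0,0,0]},{"delta_pos":[0,0.1,0.1],"twist":[0,0,0]}]' 0 30
python3 -m creep '[{"delta_pos":[0,0,0],"twist":[0,0,0]},{"delta_pos":[0,0,0],"twist":[0,0,0]},{"delta_pos":[0,0,0],"twist":[0,0,0]},{"delta_pos":[0,0,0],"twist":[0,0,0]}]' 0 30 |grep -E "tcp|width|grip"
python3 -m creep '[{"delta_pos":[0,0,-2],"twist":[0,0,0]},{"delta_pos":[0,0,-5],"twist":[0,0,0]},{"delta_pos":[0,0,-9],"twist":[0,0,0]},{"delta_pos":[0,0,-12],"twist":[0,0,0]},{"delta_pos":[0,0,-12],"twist":[0,0,0]}]'
python3 -c "
from h import *
rows(world(0,0,.15),A)"
```

```text
clock: 29.8
tcp_pos: [0.4779, 0.3012, 0.0293]
orientation: [0.991, 0.137, 0.001, -0.0]
force: [-0.1, -0.4, 3.0]
width: 0.0114
grip_force: 33.3
tcp_pos: [0.4779, 0.3012, 0.0293]
width: 0.0112
grip_force: 33.5
clock: 30.55
tcp_pos: [0.4807, 0.3028, 0.1562]
orientation: [0.99, 0.137, 0.007, -0.002]
force: [0.3, 0.2, 0.4]
width: 0.0112
grip_force: 32.8
tool move cm [[-4.33, 35.55, 0.47], ('turn z deg', np.float64(4.51))]
```

```bash
python3 -m creep '[{"delta_pos":[-0.8,4,0],"twist":[0,0,2]},{"delta_pos":[-1.2,8,0],"twist":[0,0,4]},{"delta_pos":[-1.8,12,0],"twist":[0,0,4.5]},{"delta_pos":[-2.4,16,0],"twist":[0,0,4.5]},{"delta_pos":[-3,20,0],"twist":[0,0,4.5]}]' |grep tcp
python3 -m creep '[{"delta_pos":[0,4,0],"twist":[0,0,0]},{"delta_pos":[0,8,0],"twist":[0,0,0]},{"delta_pos":[0,11,0],"twist":[0,0,0]},{"delta_pos":[0,13,0],"twist":[0,0,0]},{"delta_pos":[0,13,0],"twist":[0,0,0]}]' |grep tcp
python3 -m creep '[{"delta_pos":[0,0,0],"twist":[0,0,0]},{"delta_pos":[0,0,0],"twist":[0,0,0]},{"delta_pos":[0,0,0],"twist":[0,0,0]},{"delta_pos":[0,0,0],"twist":[0,0,0]}]'
python3 - <<'E'
from h import *
f=grab_frame("wrist");np.savez("w24.npz",**f);cv2.imwrite("pics/w24.png",f["pixels"][:,:,::-1])
rows(world(0,0,.15),A)
for n in("w24","top0","scene0"):
    g=load(n+".npz")
    for y in(-.05,-.035,.035,.05):
        xs=np.arange(-.02,.0201,.002); uv=proj(g,[world(x,y,.05) for x in xs])
        if (uv<0).any() or (uv[:,0]>511).any() or (uv[:,1]>383).any(): continue
        print(n,y,[tuple(int(t) for t in cv2.getRectSubPix(g["pixels"],(1,1),tuple(map(float,q)))[0,0]) for q in uv][::1])
E
```

```text
tcp_pos: [0.5021, 0.0987, 0.147]
tcp_pos: [0.5282, -0.0311, 0.1469]
clock: 31.72
tcp_pos: [0.5281, -0.0259, 0.1481]
orientation: [0.995, 0.099, -0.0, -0.0]
force: [0.1, 0.2, 0.1]
width: 0.0112
grip_force: 32.8
tool move cm [[0.27, 2.61, -0.18], ('turn z deg', np.float64(0.1))]
w24 -0.05 [(189, 201, 208), (188, 199, 206), (188, 198, 205), (188, 199, 207), (190, 201, 208), (190, 201, 208), (189, 200, 207), (191, 201, 209), (192, 203, 210), (194, 205, 212), (192, 202, 209), (195, 206, 213), (114, 115, 113), (73, 105, 149), (59, 116, 192), (60, 115, 191), (56, 111, 189), (58, 114, 191), (60, 114, 191), (60, 115, 193), (56, 113, 191)]
w24 -0.035 [(190, 201, 207), (189, 201, 208), (191, 203, 210), (194, 203, 210), (191, 201, 207), (190, 201, 208), (189, 202, 207), (191, 202, 208), (188, 197, 204), (190, 200, 206), (190, 200, 206), (190, 201, 206), (125, 126, 124), (75, 106, 146), (55, 113, 191), (57, 115, 194), (57, 116, 194), (60, 116, 195), (61, 119, 198), (59, 114, 194), (59, 116, 195)]
w24 0.035 [(191, 202, 208), (191, 202, 209), (193, 204, 212), (194, 205, 213), (192, 204, 210), (191,
[... 2721 characters left out ...]
66, 172), (156, 169, 174), (156, 169, 175), (155, 168, 173), (153, 167, 172), (152, 166, 170), (152, 166, 170), (152, 166, 171), (153, 167, 172), (156, 169, 171), (164, 175, 177), (94, 122, 166), (49, 94, 159), (42, 91, 158), (46, 92, 156), (47, 94, 157), (47, 94, 157), (46, 94, 157), (45, 93, 157), (47, 95, 158), (47, 95, 158)]
scene0 0.05 [(152, 166, 171), (152, 166, 171), (151, 165, 170), (151, 165, 170), (152, 166, 171), (152, 166, 171), (152, 166, 171), (153, 166, 171), (153, 166, 171), (152, 166, 172), (152, 164, 168), (157, 162, 162), (158, 157, 155), (156, 155, 153), (154, 154, 153), (158, 157, 155), (158, 158, 155), (157, 157, 154), (155, 154, 152), (151, 150, 149), (152, 152, 149)]
```

View pics/w24.png

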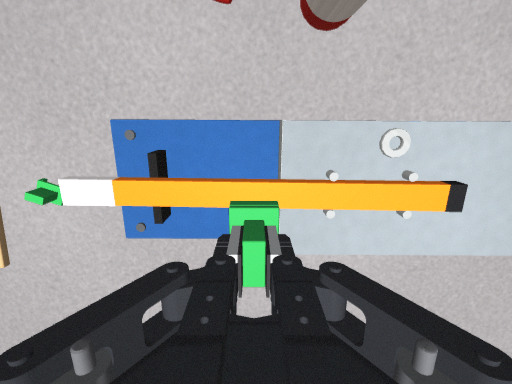

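The wrist view shows the bar lying level across at row 193, white nose (87,192), catch (158,187), steel edge at column 281. The clip is held square in the fingers at (254,215), and the washer (396,142) and pins are undisturbed. I measure the lateral fit and then go.

Run:
```python
from h import *
f=load("w24.npz");P=f["pixels"].astype(int);o=get_obs();M=Ro.from_quat(o["orientation"]).as_matrix();p=o["tcp_pos"]
g=lambda u,v,z:(M.T@(ray(f,(u,v),z)[0]-p)*100).round(2)
org=(P[...,0]-P[...,2]>90)&(P[...,1]>70)
for c in(185,205,305,315,430):
    r=np.nonzero(org[:,c])[0]; X=ray(f,(c,0),.064)
    print(c,r.min(),r.max(),"bar y tool x:",g(c,r.min()-.5,.064),g(c,r.max()+.5,.064),[tuple(P[k,c]) for k in (r.min(),r.min()+3,r.max())])
H=hsv(f);h,s,v=H[...,0],H[...,1],H[...,2]
k=max(blobs((h>45)&(h<80)&(s>120)&(v>40),100),key=lambda t:t[1])[2]; ys,xs=np.nonzero(k); print("clip",xs.min(),xs.max(),ys.min(),ys.max(),[tuple(P[r,254]) for r in range(200,222,2)])
for r in(203,205,207): print(r,g(254,r-.5,.143),g(xs.min()-.5,r,.143),g(xs.max()+.5,r,.143))
print("bottom tab",g(254,ys.max()+.5,.173))
for c in(300,450):
    d=np.abs(np.diff(P[:,c].sum(1))); print(c,[ (int(r),d[r]) for r in np.nonzero(d>60)[0]])
print(g(300,119.5,.05),g(300,256,.05))
```

```text
185 178 206 bar y tool x: [ 1.9  -6.22  8.42] [-0.78 -6.41  8.42] [(np.int64(161), np.int64(83), np.int64(26)), (np.int64(247), np.int64(151), np.int64(42)), (np.int64(254), np.int64(189), np.int64(93))]
205 179 206 bar y tool x: [ 1.81 -4.47  8.42] [-0.78 -4.6   8.42] [(np.int64(158), np.int64(77), np.int64(18)), (np.int64(255), np.int64(200), np.int64(56)), (np.int64(255), np.int64(192), np.int64(69))]
305 180 208 bar y tool x: [1.72 4.32 8.42] [-0.97  4.46  8.42] [(np.int64(161), np.int64(81), np.int64(24)), (np.int64(255), np.int64(203), np.int64(59)), (np.int64(255), np.int64(202), np.int64(89))]
315 180 208 bar y tool x: [1.72 5.2  8.42] [-0.97  5.36  8.42] [(np.int64(162), np.int64(85), np.int64(27)), (np.int64(254), np.int64(178), np.int64(50)), (np.int64(255), np.int64(199), np.int64(84))]
430 181 210 bar y tool x: [ 1.64 15.31  8.42] [-1.15 15.81  8.42] [(np.int64(165), np.int64(107), np.int64(63)), (np.int64(231), np.int64(127), np.int64(36)), (np.int64(255), np.int64(192), np.int64(80))]
clip 229 278 201 286 [(np.int64(254), np.int64(193), np.int64(58)), (np.int64(35), np
[... 486 characters left out ...]
 1.27 0.52]
205 [ 2.   -0.17  0.52] [ 1.97 -1.67  0.52] [1.97 1.28 0.52]
207 [ 1.88 -0.17  0.52] [ 1.84 -1.68  0.52] [1.85 1.28 0.52]
bottom tab [-1.47 -0.17 -2.48]
300 [(6, np.int64(84)), (7, np.int64(84)), (8, np.int64(82)), (120, np.int64(85)), (178, np.int64(156)), (179, np.int64(172)), (181, np.int64(87)), (182, np.int64(173)), (258, np.int64(122)), (259, np.int64(295)), (295, np.int64(82)), (300, np.int64(72))]
450 [(121, np.int64(79)), (180, np.int64(513)), (183, np.int64(157)), (184, np.int64(221)), (185, np.int64(177)), (187, np.int64(86)), (210, np.int64(90)), (211, np.int64(287)), (212, np.int64(84)), (321, np.int64(131)), (322, np.int64(296))]
[6.8  3.87 9.82] [-6.54  4.5   9.82]
```

```bash
python3 -m creep '[{"delta_pos":[0.2,0.8,0],"twist":[-1,0,0]},{"delta_pos":[0.4,1.6,0],"twist":[-2,0,0.5]},{"delta_pos":[0.5,2.4,0],"twist":[-2.9,0,0.5]},{"delta_pos":[0.5,2.4,0],"twist":[-2.9,0,0.5]},{"delta_pos":[0.5,2.4,0],"twist":[-2.9,0,0.5]}]' |grep tcp
python3 -m creep '[{"delta_pos":[0,0,0],"twist":[0,0,0]},{"delta_pos":[0,0,0],"twist":[0,0,0]},{"delta_pos":[0,0,0],"twist":[0,0,0]}]' | grep -E "clock|tcp"
cat > m.py <<'E'
from h import *
import sys
f=grab_frame("wrist");np.savez(sys.argv[1]+".npz",**f)
P=f["pixels"].astype(int);o=get_obs();M=Ro.from_quat(o["orientation"]).as_matrix();p=o["tcp_pos"]
print("clip origin fix mm",(fix(p+M@[-.0018,0,.0193])*1000).round(1),"z",((p+M@[0,0,.0193])[2]*1000).round(1),"tool z fix",(M[:,2][:2]@U).round(3),"tool y vs U deg",np.rad2deg(np.arctan2(M[1,1],M[0,1])-A).round(2),"F",o["force"].round(1))
def inT(u,v,z,h): # tool-x,y in level tool axes
    X=ray(f,(u,v),z)[0]; return fix(X)*1000
br=(P[...,0]>225)&(P[...,1]>130)&(P[...,2]<140)
for x in(-.035,-.025,.03,.04):
    uv=proj(f,[world(x,y,.064) for y in np.arange(-.025,.0251,.0005)])
    on=[bool(br[int(round(b)),int(round(a))]) if 0<=a<512 and 0<=b<384 else False for a,b in uv]
    yy=np.arange(-.025,.0251,.0005)[on]*1000; print("bar at x",x,yy.min() if len(yy) else None,yy.max() if len(yy) else None)
H=hsv(f);h,s,v=H[...,0],H[...,1],H[...,2]
k=max(blobs((h>45)&(h<80)&(s>120)&(v>160),100),key=lambda t:t[1])[2]; ys,xs=np.nonzero(k)
zt=p[2]-.0053
print("clip plate front edge",inT((xs.min()+xs.max())/2,ys.min()-.5,zt,0).round(1),"sides",inT(xs.min()-.5,ys.min()+2,zt,0).round(1),inT(xs.max()+.5,ys.min()+2,zt,0).round(1))
for y in(-.05,-.04):
    xs_=np.arange(-.02,.02,.0005); uv=proj(f,[world(x,y,.05) for x in xs_]); c=np.array([P[int(round(b)),int(round(a))] for a,b in uv]); print("edge x",xs_[np.nonzero(c[:,0]<140)[0].min()].round(4)*1000)
E
python3 m.py w25
```

```text
tcp_pos: [0.5381, -0.0499, 0.1482]
clock: 32.43
tcp_pos: [0.5379, -0.0497, 0.1483]
clip origin fix mm [-0.1 -0.3] z 129.1 tool z fix -0.051 tool y vs U deg -180.51 F [ 0.1  0.6 -0.7]
bar at x -0.035 -11.99999999999999 12.000000000000032
bar at x -0.025 -11.49999999999999 12.000000000000032
bar at x 0.03 -12.499999999999991 11.50000000000003
bar at x 0.04 -12.499999999999991 11.00000000000003
clip plate front edge [2.5 1.1] sides [9.9 2.6] [-4.9  3.1]
edge x 4.0
edge x 4.0
```

```bash
python3 -m creep '[{"delta_pos":[0,-0.3,2],"twist":[0,0,0]},{"delta_pos":[0,-0.4,4],"twist":[0,0,0]},{"delta_pos":[0,-0.45,5.5],"twist":[0,0,0]},{"delta_pos":[0,-0.45,6],"twist":[0,0,0]},{"delta_pos":[0,-0.45,6],"twist":[0,0,0]}]' |grep tcp
python3 -m creep '[{"delta_pos":[0,0,0],"twist":[0,0,0]},{"delta_pos":[0,0,0],"twist":[0,0,0]},{"delta_pos":[0,0,0],"twist":[0,0,0]}]' | grep -E "clock|tcp"
python3 m.py w26
```

```text
tcp_pos: [0.5364, -0.0481, 0.0863]
clock: 33.15
tcp_pos: [0.5387, -0.0485, 0.0898]
clip origin fix mm [ 1.  -1.3] z 70.4 tool z fix -0.052 tool y vs U deg -180.51 F [-0.5 -0.  -0.2]
bar at x -0.035 -10.99999999999999 13.500000000000032
bar at x -0.025 -10.99999999999999 13.000000000000032
bar at x 0.03 -11.99999999999999 11.00000000000003
bar at x 0.04 -12.499999999999991 11.50000000000003
clip plate front edge [3.5 0.2] sides [10.9  1.6] [-3.9  2.1]
edge x 3.5
edge x 4.0
```

```bash
python3 -m creep '[{"delta_pos":[-0.1,-0.05,0.3],"twist":[0,0,0]},{"delta_pos":[-0.1,-0.06,0.6],"twist":[0,0,0]},{"delta_pos":[-0.1,-0.08,0.9],"twist":[0,0,0]},{"delta_pos":[-0.1,-0.1,1.2],"twist":[0,0,0]},{"delta_pos":[-0.1,-0.1,1.3],"twist":[0,0,0]}]' |grep -E "tcp|force"
python3 -m creep '[{"delta_pos":[0,0,0.05],"twist":[0,0,0]},{"delta_pos":[0,0,0.1],"twist":[0,0,0]},{"delta_pos":[0,0,0.1],"twist":[0,0,0]},{"delta_pos":[0,0,0.1],"twist":[0,0,0]}]' | grep -E "clock|tcp|force"
python3 m.py w27
```

```text
tcp_pos: [0.5361, -0.0481, 0.0742]
force: [-1.0, -0.6, 1.3]
grip_force: 33.0
clock: 33.95
tcp_pos: [0.5368, -0.0482, 0.0742]
force: [-0.2, -0.6, -0.4]
grip_force: 32.8
clip origin fix mm [1.6 0.5] z 55.0 tool z fix -0.051 tool y vs U deg -180.51 F [ 0.3 -0.3 -0.3]
bar at x -0.035 -11.49999999999999 13.000000000000032
bar at x -0.025 -10.99999999999999 13.000000000000032
bar at x 0.03 -12.499999999999991 11.00000000000003
bar at x 0.04 -11.99999999999999 11.00000000000003
clip plate front edge [4.2 1.9] sides [11.6  3.4] [-3.2  3.9]
edge x 3.5
edge x 3.5
```

```bash
python3 -m creep '[{"delta_pos":[0,0,0],"twist":[0,0,0]},{"delta_pos":[0,0,0],"twist":[0,0,0]},{"delta_pos":[0,0,0],"twist":[0,0,0]},{"delta_pos":[0,0,0],"twist":[0,0,0]},{"delta_pos":[0,0,0],"twist":[0,0,0]}]' 0.5 20 | grep -E "width|force"
python3 -m creep '[{"delta_pos":[0,0,-1],"twist":[0,0,0]},{"delta_pos":[0,0,-2],"twist":[0,0,0]},{"delta_pos":[0,0,-4],"twist":[0,0,0]},{"delta_pos":[0,0,-7],"twist":[0,0,0]},{"delta_pos":[0,0,-8],"twist":[0,0,0]}]' | grep -E "clock|tcp|width"
python3 -m creep '[{"delta_pos":[0,0,-2],"twist":[1.5,0,0]},{"delta_pos":[0,0,-4],"twist":[2.9,0,0]},{"delta_pos":[0,0,-5],"twist":[2.9,0,0]},{"delta_pos":[0,0,-5],"twist":[2.9,0,0]},{"delta_pos":[0,0,-5],"twist":[2.9,0,0]}]' | grep -E "clock|tcp|width"
python3 - <<'E'
from h import *
f=grab_frame("wrist");np.savez("w28.npz",**f);P=f["pixels"].astype(int);H=hsv(f);h,s,v=H[...,0],H[...,1],H[...,2]
for c,a,k in blobs((h>45)&(h<80)&(s>120)&(v>40),60):
    ys,xs=np.nonzero(k); ctr=fix(ray(f,((xs.min()+xs.max())/2,ys.min()+3),.069))[0]*1000
    L=fix(ray(f,[(xs.min()-.5,ys.min()+3),(xs.max()+.5,ys.min()+3),((xs.min()+xs.max())/2,ys.min()-.5),((xs.min()+xs.max())/2,ys.max()+.5)],.069))*1000
    print(c.round(),a,"centre x",ctr.round(1),"extents",L.round(1).tolist())
for x in(-.15,-.1,-.04,.04,.1,.14):
    yy=np.arange(-.025,.0251,.0005); uv=proj(f,[world(x,y,.064-.05*x) for y in yy]).round().astype(int)
    on=[bool((0<=a<512) and (0<=b<384) and P[b,a,0]>215 and P[b,a,2]<150 and P[b,a,1]>120) for a,b in uv]; q=yy[on]*1000; print("bar",x,(q.min(),q.max()) if len(q) else None)
for y in(-.05,-.04,.04,.05):
    xs_=np.arange(-.02,.02,.0005); uv=proj(f,[world(x,y,.05) for x in xs_]).round().astype(int); c=np.array([P[b,a] for a,b in uv]); n=np.nonzero(c[:,0]<140)[0]; print("edge x",xs_[n.min()]*1000 if len(n) else None)
E
```

```text
force: [0.1, -0.3, 0.3]
width: 0.0427
grip_force: 0.0
clock: 34.83
tcp_pos: [0.5383, -0.0444, 0.1599]
width: 0.0427
clock: 35.25
tcp_pos: [0.5356, -0.0418, 0.2043]
width: 0.0429
[260. 186.] 1040 centre x [  4.5 -17.7] extents [[19.4, -17.8], [-10.4, -17.5], [4.5, -21.4], [4.6, 23.3]]
[ 67. 187.] 458 centre x [212.4 -10.8] extents [[230.2, -10.9], [194.7, -10.6], [211.7, -14.6], [216.6, 9.9]]
bar -0.15 None
bar -0.1 (np.float64(-11.49999999999999), np.float64(12.500000000000032))
bar -0.04 (np.float64(-11.49999999999999), np.float64(11.50000000000003))
bar 0.04 (np.float64(-11.49999999999999), np.float64(12.000000000000032))
bar 0.1 (np.float64(-11.49999999999999), np.float64(12.500000000000032))
bar 0.14 (np.float64(-12.499999999999991), np.float64(11.50000000000003))
edge x 4.000000000000021
edge x 4.500000000000021
edge x 4.500000000000021
edge x 4.500000000000021
```

```bash
python3 -c "
from plant import *
print(job_done(), get_obs()['clock'])"
```

```text
the job is handed in; nothing more can be done
the job is handed in; nothing more can be done
```

I pushed the bar out in nudges until it tipped by itself, set the green clip astride it within about 1 mm of the steel edge, and handed the job in at about 35 s; the hand-in gave no verdict, and the tip was judged from camera images alone, with the load on the catch not measured.

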